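Sort the water-bath accessories back into their places

TASK

Clear the bench after the water-bath run: put both steel rings in the rectangular tray, each flat on its floor, stand the two loose amber bottles upright in the free bays of the white rack, one to a bay, and stand the stopper in the round dish, narrow end down as it is now. Set everything down gently without dropping it, and leave the flask and the bottle already in the rack where they are.

Things in the scene. Friction and masses are not known exactly. Their poses are not given: they have to be found in the camera images.
- bottle_a: One of two identical loose bottles: amber glass sample bottle with a white screw cap, standing on the bench away from the rack: round body 34 mm in diameter up to 54 mm above its foot, cap 23 mm in diameter, 74 mm high in all, about 60 g. Origin: centre of its underside, z up its axis.
- bottle_b: The other loose bottle, identical: amber glass sample bottle with a white screw cap, standing on the bench away from the rack: round body 34 mm in diameter up to 54 mm above its foot, cap 23 mm in diameter, 74 mm high in all, about 60 g. Origin: centre of its underside, z up its axis.
- ring_a: One of two identical rings: bare steel flask-weight ring lying flat: outer diameter 62 mm, hole 38 mm, 16 mm high, about 200 g. Origin: centre of its underside, z along its axis.
- ring_b: The other ring, identical: bare steel flask-weight ring lying flat: outer diameter 62 mm, hole 38 mm, 16 mm high, about 200 g. Origin: centre of its underside, z along its axis.
- stopper: Off-white silicone flask stopper standing on its narrow end: a plain cone frustum, 36 mm in diameter below, 44 mm at the top, 36 mm high, about 45 g. Origin: centre of its underside, z up its axis.
- tray: Fixed shallow rectangular steel tray, outside 138 mm along its x and 198 mm along its y, 18 mm high, walls 4 mm and floor 4 mm thick. Home of both rings. Origin: centre of its underside; z up. Two rings fit side by side along its y.
- rack: Fixed low white plastic bottle rack, outside 66 mm along its x and 190 mm along its y, 22 mm high, walls, dividers and floor 4 mm thick: three open bays in a row along its y, each 58 mm along x and 58 mm along y inside, centred at y = -62, 0 and +62 mm. The bay at y = +62 mm already holds a bottle (rack_bottle); the other two are free. Origin: centre of its underside; z up.
- dish: Fixed round steel dish, flat floor 4 mm thick, about 128 mm in diameter inside, rim 144 mm in diameter outside and 22 mm high. Home of the stopper. Origin: centre of its underside; z up.
- rack_bottle: A bottle just like bottle_a, already standing in the rack's bay at y = +62 mm. Stays there. Origin: centre of its underside.
- flask: Empty conical glass flask (bystander), loose, base 84 mm in diameter, neck 32 mm, lip 38 mm, 135 mm high, about 160 g. Origin: centre of its underside, z up its axis. Leave it standing where it is.

How it is judged:
By the outcome, as a careful person would: the job done as asked, in the order asked, and still so for the second after the job is handed in, with the robot touching nothing.
It also fails if it takes over 128 s, if anything falls off the work surface, if the arm or the gripper's body presses on something with over 40 N, if the wrist force passes 120 N, or if a joint passes its speed limit or range.

ROBOT

A 6-joint arm with a two-finger parallel gripper is mounted at the origin on the work surface. World frame = base frame: x ahead of the robot, y to its left, z up, the work surface at z = 0. Lengths are in m, angles in rad, forces in N, time in s.
With the tool pointing down it reaches from about 0.25 to 0.85 m from the base axis. Payload 12.5 kg.
Tool frame: the origin (TCP) lies on the centre line of the jaws, within the pads' length; the fingertips stand robot.nose_length ahead of it and the grasp point (between the pads) lies 8 mm behind it (robot.nose_length is the distance from the TCP to the fingertips, in m); z points along the fingers, y is the direction in which the jaws open and shut (so a half turn about z gives the same grasp; the last joint's range is limited). The gripper opens to 93 mm and grips with 3 to 60 N. Pads are 15 mm wide; open, the fingers measure 128 mm over their backs; the gripper's body (75 mm by 188 mm) begins 65 mm behind the grasp point.
Start: joints at [-1.285, 0.351, 1.652, -0, 1.139, -0.085], TCP at [0.199, -0.513, 0.23] pointing down, gripper open.
Joint ranges: [-2.75, 2.75], [-0.79, 2.1], [0.01, 2.65], [-1.57, 4.71], [0.07, 3.14], [-2.87, 2.87]. Speed limits (rad/s): [2.22, 2.22, 2.79, 3.14, 3.14, 3.14].

INTERFACE

Orientations are given as a unit quaternion [x, y, z, w].
In Python, from station import robot gives the robot as it stands.
- The arm moves only by the tool apply_moves, never from a script. Its argument "rows" is a list of rows, each a list of 3 entries, a list of its own where there are three numbers: the turn, a rotation vector about the tool's x, y, z in rad, then the shift along the tool's x, y, z in mm, then the opening, from 0 (shut) to 1 (fully open). In form: [[[wx, wy, wz], [dx, dy, dz], jaw], ...]. A call has 1 to 5 rows; each row is the pose to reach, as a shift and turn from the pose commanded when the call began, along the tool's axes at that moment; what a row does not reach only later rows make up. A row lasts 1/12 s, in which the tool goes at most 41.7 mm and 7.16 degrees, less where a joint would pass 70% of its speed; a pose out of reach is approached as far as the arm can. A call with a gripper value outside its range is refused whole. The fingers move at their own pace and stop on an object; the grip force is fixed at half the most. Time passes only in rows, so rows that repeat a pose let the fingers close. It gives the time, the measured TCP pose, the force and the opening at its end, in the units of the state.
- robot.get_obs(): the state, without advancing time (a new reading comes with each control period).
- robot.camera(name): name is "scene" or "top"; returns the picture (420x560x3 uint8, red, green, blue); there is no depth.
- robot.camera_info(name): a dict with "fx", "fy", "cx", "cy" (pixels), "R" (3x3) and "t" (3): a world point X has camera coordinates R X + t. Camera axes: x right, y down, z forward; pixel columns grow to the right and rows downward; lengths in m; the calibration is good to about 2 mm. A picture is of the moment at which its call begins. camera_info takes no time and is no camera call.
- robot.sign_off(): hands the job in, once; it reports no verdict.
The state is a dict: "clock": time; "joint_pos": joint angles; "joint_velocities": joint speeds; "tau": joint torques, N m; "eef_pos": TCP position; "tool_rot": TCP orientation; "ft_force": force on the tool from outside, world axes, zero at the start; "ft_torque": the same for the moment, N m; "finger_gap": finger opening in m.
Only numpy, scipy, OpenCV 4.12 (cv2) and the standard library are available. Lean on these libraries where they do the work, as an engineer would, in place of code of your own. Each camera call takes 0.05 s, during which the arm holds its last target. There are 200 camera calls.

## Working session

There is one attempt and no reset: what is moved stays moved. The work goes in short steps, Python scripts to look and compute and a tool call to move; the robot and the scene stay as the last step left them, time stands still between calls to the robot, and variables do not carry over. Pictures are saved under pics/ and viewed, about 12 in all and at most 16, crops included, and the job is handed in when it is done.

Besides the shell and the picture viewer there is one more tool, called after "Request:" as name(argument=value, ...), one argument or row to a line, values as JSON. apply_moves: Moves the arm, as the interface text tells. Its arguments: {"type":"object","properties":{"rows":{"type":"array"}},"required":["rows"]}

```bash
ls; mkdir -p pics; python3 - <<'E'
from station import robot
import cv2
print(robot.get_obs(), robot.nose_length)
for n in("scene","top"):
    im=robot.camera(n); cv2.imwrite(f"pics/{n}0.png",im[...,::-1]); print(n,robot.camera_info(n))
E
```

```text
pics
{'clock': 0.0, 'joint_pos': array([-1.28459174e+00,  3.51246582e-01,  1.65243600e+00,  2.53009341e-05,
        1.13910566e+00, -8.46155158e-02]), 'joint_velocities': array([ 9.78911077e-04,  6.12783489e-04, -4.77265231e-05, -1.55780028e-03,
        3.52322876e-04,  1.67344598e-04]), 'tau': array([ 3.71849983e-04, -4.97320747e+01, -2.85248780e+01,  6.99031167e-02,
        2.57537013e-02, -7.42148427e-05]), 'eef_pos': array([ 0.19923432, -0.5122813 ,  0.22909123]), 'tool_rot': array([ 9.82861542e-01,  1.84344331e-01, -4.87237656e-05, -5.95913908e-04]), 'ft_force': array([-0.22725175, -0.33312629, -0.4432652 ]), 'ft_torque': array([-0.0447952 , -0.00460768,  0.03622897]), 'finger_gap': 0.09320195684396598} 0.011
scene {'fx': 430.9087489868088, 'fy': 430.9087489868088, 'cx': 282.3312158185173, 'cy': 206.31992917905038, 'R': array([[ 0.67560066,  0.73715388, -0.01295801],
       [ 0.52010219, -0.48898284, -0.70027815],
       [-0.522549  ,  0.4663689 , -0.71375248]]), 't': array([-0.39979162, -0.24996469,  1.28780224])}
top {'fx': 459.01124924658404, 'fy': 459.01124924658404, 'cx': 275.11820315974376, 'cy': 217.16463963618014, 'R': array([[-0.0178757 , -0.99981117, -0.00762119],
       [-0.9969536 ,  0.01840237, -0.07579494],
       [ 0.07592088,  0.00624308, -0.9970943 ]]), 't': array([0.04211686, 0.58516788, 1.16855455])}
```

View pics/scene0.png

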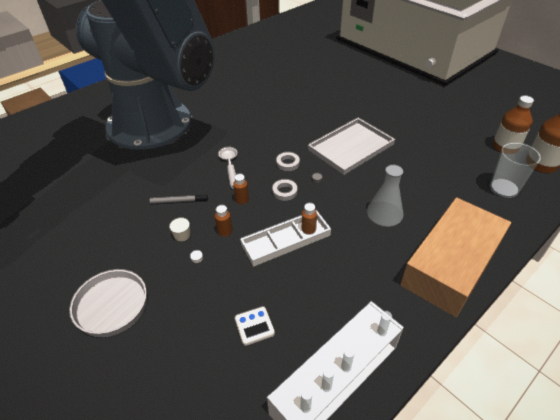

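View pics/top0.png

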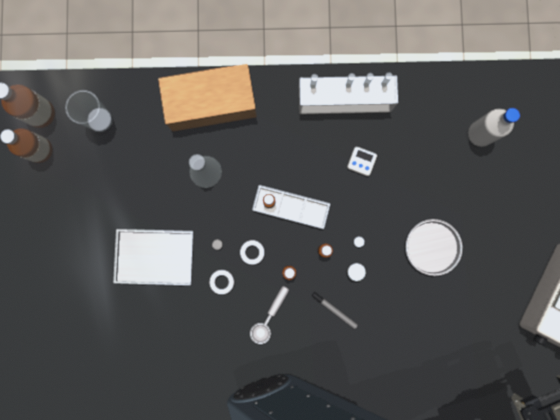

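The top view shows the tray at (154,257), rings at (252,252) and (222,282), and loose bottles at (326,251) and (289,273). The stopper is at (357,272), the dish at (434,247), the rack at (291,207) with its bottle at (269,201), and the flask at (205,170). Next I'll measure these with masks.

```bash
cat > h.py <<'E'
import numpy as np, cv2
from station import robot
from scipy.spatial.transform import Rotation as Rn
def ray(n,p,z):
    c=robot.camera_info(n); d=np.array([(p[0]-c["cx"])/c["fx"],(p[1]-c["cy"])/c["fy"],1])
    o=-c["R"].T@c["t"]; d=c["R"].T@d; return o+d*(z-o[2])/d[2]
def proj(n,X):
    c=robot.camera_info(n); q=c["R"]@np.array(X)+c["t"]; return np.array([c["fx"]*q[0]/q[2]+c["cx"],c["fy"]*q[1]/q[2]+c["cy"]])
def shot(n,name):
    im=robot.camera(n)[...,::-1].copy(); cv2.imwrite(f"pics/{name}.png",im); return im
def blobs(im,roi,lo=110,amin=20):
    x0,y0,x1,y1=roi; m=np.zeros(im.shape[:2],np.uint8)
    m[y0:y1,x0:x1]=(im[y0:y1,x0:x1].min(2)>lo)*255
    cs,_=cv2.findContours(m,cv2.RETR_EXTERNAL,cv2.CHAIN_APPROX_NONE)
    return [c for c in cs if cv2.contourArea(c)>amin]
E
python3 - <<'E'
from h import *
for n,roi,lo in(("top",(100,180,470,300),110),("scene",(60,120,410,345),110)):
    im=cv2.imread(f"pics/{n}0.png"); print(n)
    for c in blobs(im,roi,lo):
        r=cv2.minAreaRect(c); h=cv2.convexHull(c)
        M=cv2.moments(h); p=(M['m10']/M['m00'],M['m01']/M['m00'])
        print(np.round(p,1),np.round(r[1],1),round(r[2],1),int(cv2.contourArea(h)),*[np.round(1000*ray(n,p,z)[:2]).astype(int) for z in (.016,.02,.036,.074)])
        if cv2.contourArea(h)>1000: print("  corners z=.02",[list(np.round(1000*ray(n,q,.02)[:2]).astype(int)) for q in cv2.boxPoints(r)])
E
cat > v.py <<'E'
from h import *
a=cv2.imread("pics/top0.png")[180:300,190:480]
cv2.imwrite("pics/crop0.png",cv2.resize(a,None,fx=2.7,fy=2.7,interpolation=cv2.INTER_CUBIC))
E
python3 v.py
```

```text
top
[281.9 293.2] [ 7.7 15.9] 29.7 100 [390  17] [390  17] [392  18] [395  18]
[221.2 281.8] [24. 24.] 90.0 470 [421 174] [422 173] [423 171] [425 167]
[289.  272.9] [9.9 9.9] 45.0 79 [441  -2] [441  -2] [442  -1] [444  -1]
[356.4 271.6] [17. 17.] 90.0 245 [ 441 -176] [ 442 -175] [ 442 -172] [ 444 -166]
[326.1 250. ] [9.9 9.9] 45.0 78 [499 -99] [499 -99] [498 -97] [498 -93]
[251.9 252. ] [24. 24.] 90.0 464 [497  93] [497  93] [497  92] [497  90]
[216.5 244. ] [9.2 9.2] 45.0 69 [519 185] [519 184] [519 182] [518 177]
[358.9 241.3] [10. 10.] 90.0 84 [ 520 -185] [ 520 -184] [ 519 -181] [ 518 -175]
[152.9 256.9] [78.4 55.1] 1.5 4246 [489 351] [489 350] [489 345] [489 335]
  corners z=.02 [[np.int64(423), np.int64(453)], [np.int64(565), np.int64(450)], [np.int64(556), np.int64(246)], [np.int64(414), np.int64(251)]]
[433.9 247. ] [56.6 55.2] 45.0 2500 [ 501 -378] [ 501 -377] [ 501 -371] [ 501 -358]
  corners z=.02 [[np.int64(504), np.int64(-275)], [np.int64(604), np.int64(-380)], [np.int64(498), np.int64(-479)], [np.int64(400), np.int64(-374)]]
[291.  206.5] [74.8 26.9] 14.6 1994 [613 -10]
[... 1438 characters left out ...]
 -131] [ 346 -133] [ 362 -140] [ 400 -155]
[391.6 206.6] [20.7 44.1] 10.8 649 [719 230] [721 226] [729 212] [748 177]
[284.5 187.7] [18. 25.] 90.0 348 [500  91] [503  88] [516  77] [546  50]
[316.9 176.4] [5. 8.] 90.0 32 [525 179] [528 176] [541 162] [569 130]
[394. 170.] [10. 16.] 90.0 137 [643 339] [646 335] [655 318] [678 278]
[287.7 159.4] [15. 23.] 90.0 279 [426 171] [429 168] [444 155] [478 123]
[231.6 165.2] [39.7 18.4] 68.2 638 [343  49] [347  47] [363  36] [402  11]
[351.  143.1] [40.7 77.6] 60.3 2306 [494 345] [497 341] [510 324] [540 283]
  corners z=.02 [[np.int64(419), np.int64(252)], [np.int64(424), np.int64(533)], [np.int64(573), np.int64(435)], [np.int64(555), np.int64(187)]]
```

View pics/crop0.png

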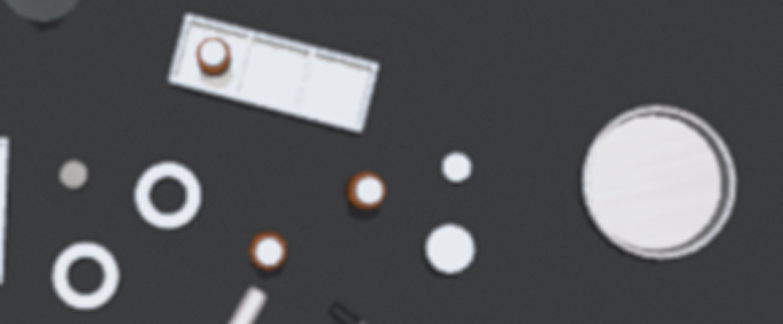

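Request:
apply_moves(
  rows=[
    [[0,0,-0.12],[0,0,0],1],
    [[0,0,-0.24],[0,0,0],1],
    [[0,0,-0.36],[0,0,0],1],
    [[0,0,-0.48],[0,0,0],1],
    [[0,0,-0.6],[0,0,0],1],
  ],
)

```text
clock: 0.52
eef_pos: [0.1993, -0.5124, 0.2293]
tool_rot: [0.883, 0.469, 0.0, -0.0]
ft_force: [-0.2, -0.8, -0.4]
finger_gap: 0.0929
```

Request:
apply_moves(
  rows=[
    [[0,0,-0.12],[0,0,0],1],
    [[0,0,-0.24],[0,0,0],1],
    [[0,0,-0.36],[0,0,0],1],
    [[0,0,-0.48],[0,0,0],1],
    [[0,0,-0.6],[0,0,0],1],
  ],
)

```text
clock: 0.93
eef_pos: [0.1993, -0.5124, 0.2293]
tool_rot: [0.705, 0.709, 0.0, -0.0]
ft_force: [0.1, 0.4, 0.6]
finger_gap: 0.0928
```

Request:
apply_moves(
  rows=[
    [[0,0,0],[34,11,4],1],
    [[0,0,0],[68,22,8],1],
    [[0,0,0],[102,34,12],1],
    [[0,0,0],[137,45,16],1],
    [[0,0,0],[171,56,20],1],
  ],
)

```text
clock: 1.35
eef_pos: [0.2553, -0.3397, 0.2092]
tool_rot: [0.707, 0.707, 0.0, -0.0]
ft_force: [0.7, -0.8, -0.0]
finger_gap: 0.093
```

Request:
apply_moves(
  rows=[
    [[0,0,0],[34,11,4],1],
    [[0,0,0],[68,22,8],1],
    [[0,0,0],[102,34,12],1],
    [[0,0,0],[137,45,16],1],
    [[0,0,0],[171,56,20],1],
  ],
)

```text
clock: 1.77
eef_pos: [0.3113, -0.1688, 0.1894]
tool_rot: [0.707, 0.707, 0.0, -0.0]
ft_force: [0.1, -0.6, -0.3]
finger_gap: 0.0927
```

Request:
apply_moves(
  rows=[
    [[0,0,0],[34,11,4],1],
    [[0,0,0],[68,22,8],1],
    [[0,0,0],[102,34,12],1],
    [[0,0,0],[137,45,16],1],
    [[0,0,0],[171,56,20],1],
  ],
)

```text
clock: 2.18
eef_pos: [0.3674, 0.0023, 0.1695]
tool_rot: [0.707, 0.707, 0.0, 0.0]
ft_force: [1.0, -0.3, -0.2]
finger_gap: 0.0926
```

Request:
apply_moves(
  rows=[
    [[0,0,0],[34,11,4],1],
    [[0,0,0],[68,22,8],1],
    [[0,0,0],[102,34,12],1],
    [[0,0,0],[137,45,16],1],
    [[0,0,0],[171,56,20],1],
  ],
)

```text
clock: 2.6
eef_pos: [0.4233, 0.1734, 0.1493]
tool_rot: [0.707, 0.707, -0.0, -0.0]
ft_force: [0.2, -0.1, -0.6]
finger_gap: 0.0929
```

```bash
python3 - <<'E'
from h import *
a=shot("scene","s1"); b=shot("top","t1")
o=robot.get_obs(); print(o["eef_pos"],proj("top",o["eef_pos"]),proj("scene",o["eef_pos"]))
A=cv2.resize(a[90:230,200:400],None,fx=2.8,fy=2.8)[:400]; B=cv2.resize(b[200:400,170:370],(400,400))[:392]
A=A[:392,:400+0] if False else A
cv2.imwrite("pics/c1.png",np.hstack([cv2.resize(A,(400,392)),B]))
E
```

```text
[0.42399177 0.17485069 0.14899892] [213.48983419 284.44813824] [287.96608275 115.58810582]
```

View pics/c1.png

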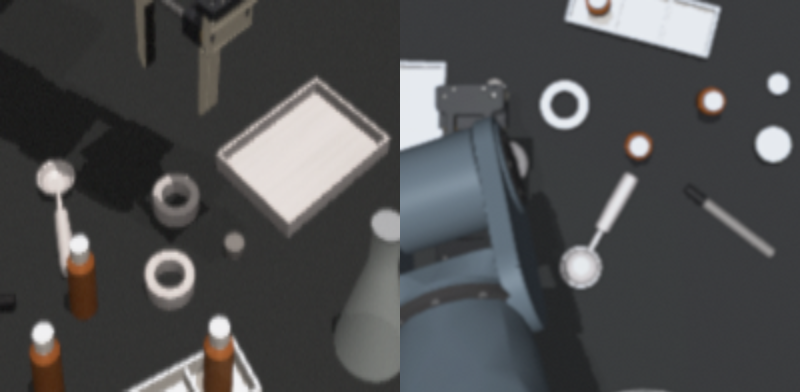

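The crop shows the open gripper above ring A, with the tray and ring B clear of it. I'll descend and grip.

Request:
apply_moves(
  rows=[
    [[0,0,0],[-2,0,35],1],
    [[0,0,0],[-2,0,70],1],
    [[0,0,0],[-2,0,105],1],
    [[0,0,0],[-2,0,125],1],
    [[0,0,0],[-2,0,135],1],
  ],
)

```text
clock: 3.12
eef_pos: [0.4217, 0.1684, 0.0123]
tool_rot: [0.707, 0.707, -0.002, -0.001]
ft_force: [0.5, -0.2, 0.7]
finger_gap: 0.093
```

Request:
apply_moves(
  rows=[
    [[0,0,0],[0,0,0],0.5],
    [[0,0,0],[0,0,0],0.5],
    [[0,0,0],[0,0,0],0.5],
    [[0,0,0],[0,0,0],0.5],
    [[0,0,0],[0,0,0],0.5],
  ],
)

```text
clock: 3.53
eef_pos: [0.4237, 0.1695, 0.0156]
tool_rot: [0.707, 0.707, 0.001, 0.0]
ft_force: [-1.7, 0.7, 0.3]
finger_gap: 0.0646
```

Request:
apply_moves(
  rows=[
    [[0,0,0],[0,0,0],0.3],
    [[0,0,0],[0,0,0],0.3],
    [[0,0,0],[0,0,0],0.3],
    [[0,0,0],[0,0,0],0.3],
  ],
)

```text
clock: 3.87
eef_pos: [0.4236, 0.1695, 0.0155]
tool_rot: [0.707, 0.707, 0.0, 0.0]
ft_force: [-2.1, -1.6, 9.6]
finger_gap: 0.0615
```

Request:
apply_moves(
  rows=[
    [[0,0,0],[0,0,-10],0.3],
    [[0,0,0],[0,0,-25],0.3],
    [[0,0,0],[0,0,-40],0.3],
    [[0,0,0],[0,0,-60],0.3],
    [[0,0,0],[0,0,-60],0.3],
  ],
)

```text
clock: 4.28
eef_pos: [0.4249, 0.1699, 0.0779]
tool_rot: [0.707, 0.707, 0.002, 0.001]
ft_force: [1.1, 0.4, -0.6]
finger_gap: 0.0616
```

Request:
apply_moves(
  rows=[
    [[0,0,0],[20,6,0],0.3],
    [[0,0,0],[55,16,0],0.3],
    [[0,0,0],[92,27,0],0.3],
    [[0,0,0],[129,38,0],0.3],
    [[0,0,0],[164,49,0],0.3],
  ],
)

```text
clock: 4.7
eef_pos: [0.4723, 0.3353, 0.0744]
tool_rot: [0.707, 0.707, -0.0, -0.0]
ft_force: [0.5, -0.0, -1.5]
finger_gap: 0.0617
```

Request:
apply_moves(
  rows=[
    [[0,0,0],[30,9,0],0.3],
    [[0,0,0],[50,15,0],0.3],
    [[0,0,0],[60,18,0],0.3],
    [[0,0,0],[60,18,15],0.3],
    [[0,0,0],[60,18,30],0.3],
  ],
)

```text
clock: 5.12
eef_pos: [0.4904, 0.3943, 0.0443]
tool_rot: [0.707, 0.707, 0.001, 0.0]
ft_force: [-0.1, 0.1, -0.7]
finger_gap: 0.0618
```

```bash
python3 - <<'E'
from h import *
a=shot("scene","s2"); print(robot.get_obs()["eef_pos"])
cv2.imwrite("pics/c2.png",cv2.resize(a[80:230,270:430],None,fx=3,fy=3))
E
```

```text
[0.48879735 0.39278277 0.04086589]
```

View pics/c2.png

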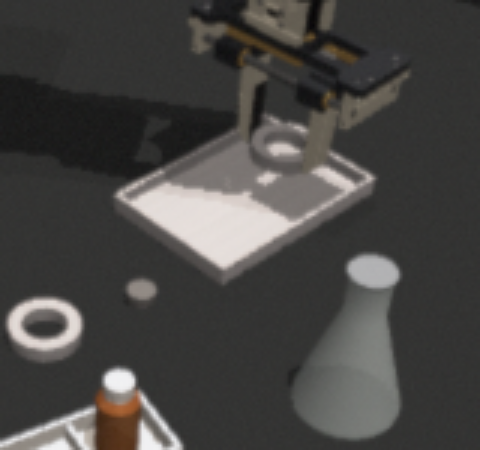

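The crop shows the ring held level in the jaws over the far half of the tray. I'll lower it slowly.

Request:
apply_moves(
  rows=[
    [[0,0,0],[0,0,8],0.3],
    [[0,0,0],[0,0,14],0.3],
    [[0,0,0],[0,0,18],0.3],
    [[0,0,0],[0,0,21],0.3],
    [[0,0,0],[0,0,23],0.3],
  ],
)

```text
clock: 5.58
eef_pos: [0.4904, 0.3933, 0.0216]
tool_rot: [0.707, 0.707, 0.0, 0.0]
ft_force: [0.0, -0.4, -2.4]
finger_gap: 0.0616
```

Request:
apply_moves(
  rows=[
    [[0,0,0],[0,0,1],0.3],
    [[0,0,0],[0,0,1],0.3],
    [[0,0,0],[0,0,2],0.3],
    [[0,0,0],[0,0,2],0.3],
  ],
)

```text
clock: 5.92
eef_pos: [0.4904, 0.3934, 0.0197]
tool_rot: [0.707, 0.707, 0.0, 0.0]
ft_force: [-0.9, 0.4, -2.6]
finger_gap: 0.0616
```

Request:
apply_moves(
  rows=[
    [[0,0,0],[0,0,1],0.3],
    [[0,0,0],[0,0,1],0.3],
    [[0,0,0],[0,0,1],0.3],
  ],
)

```text
clock: 6.17
eef_pos: [0.4905, 0.3935, 0.0196]
tool_rot: [0.707, 0.707, 0.0, 0.0]
ft_force: [-3.1, -2.7, 7.5]
finger_gap: 0.0616
```

Request:
apply_moves(
  rows=[
    [[0,0,0],[0,0,0],0.78],
    [[0,0,0],[0,0,0],0.78],
    [[0,0,0],[0,0,0],0.78],
    [[0,0,0],[0,0,-5],0.78],
    [[0,0,0],[0,0,-15],0.78],
  ],
)

```text
clock: 6.58
eef_pos: [0.4898, 0.3931, 0.0332]
tool_rot: [0.707, 0.707, -0.001, -0.0]
ft_force: [-1.3, 0.8, -0.9]
finger_gap: 0.0725
```

Request:
apply_moves(
  rows=[
    [[0,0,0],[0,0,-25],0.78],
    [[0,0,0],[0,0,-45],1],
    [[0,0,0],[-30,1,-45],1],
    [[0,0,0],[-70,2,-45],1],
    [[0,0,0],[-110,3,-45],1],
  ],
)

```text
clock: 7.0
eef_pos: [0.4933, 0.2828, 0.0799]
tool_rot: [0.707, 0.708, 0.001, 0.0]
ft_force: [0.4, -0.5, -0.7]
finger_gap: 0.0921
```

Request:
apply_moves(
  rows=[
    [[0,0,0],[-40,1,0],1],
    [[0,0,0],[-80,2,0],1],
    [[0,0,0],[-120,3,0],1],
    [[0,0,0],[-160,4,0],1],
    [[0,0,0],[-191,5,0],1],
  ],
)

```text
clock: 7.42
eef_pos: [0.4983, 0.0899, 0.0796]
tool_rot: [0.707, 0.707, 0.0, 0.0]
ft_force: [0.9, 0.2, 0.6]
finger_gap: 0.0928
```

```bash
python3 - <<'E'
from h import *
a=shot("scene","s3"); print(robot.get_obs()["eef_pos"])
cv2.imwrite("pics/c3.png",cv2.resize(a[80:260,200:430],None,fx=3,fy=3))
E
```

```text
[0.49857668 0.0865273  0.07956391]
```

View pics/c3.png

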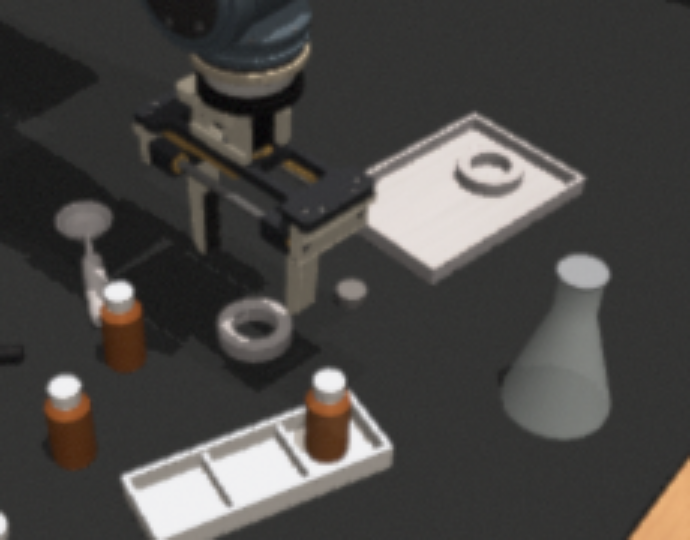

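Ring A lies flat in the tray at crop pixel (490,170), and the gripper is above ring B. I'll descend and grip it.

Request:
apply_moves(
  rows=[
    [[0,0,0],[0,0,20],1],
    [[0,0,0],[0,0,40],1],
    [[0,0,0],[0,0,55],1],
    [[0,0,0],[0,0,62],1],
    [[0,0,0],[0,0,64],1],
  ],
)

```text
clock: 7.88
eef_pos: [0.4981, 0.0924, 0.0143]
tool_rot: [0.707, 0.707, -0.0, -0.0]
ft_force: [0.1, -0.5, -0.3]
finger_gap: 0.0932
```

Request:
apply_moves(
  rows=[
    [[0,0,0],[0,0,0],0.3],
    [[0,0,0],[0,0,0],0.3],
    [[0,0,0],[0,0,0],0.3],
    [[0,0,0],[0,0,0],0.3],
    [[0,0,0],[0,0,0],0.3],
  ],
)

```text
clock: 8.3
eef_pos: [0.4985, 0.0925, 0.0151]
tool_rot: [0.707, 0.707, 0.0, 0.0]
ft_force: [-1.2, -0.2, 0.7]
finger_gap: 0.0643
```

Request:
apply_moves(
  rows=[
    [[0,0,0],[0,0,0],0.3],
    [[0,0,0],[0,0,0],0.3],
    [[0,0,0],[0,0,0],0.3],
  ],
)

```text
clock: 8.55
eef_pos: [0.4984, 0.0925, 0.015]
tool_rot: [0.707, 0.707, 0.0, 0.0]
ft_force: [-0.8, 0.8, 5.5]
finger_gap: 0.0606
```

Request:
apply_moves(
  rows=[
    [[0,0,0],[0,0,-5],0.3],
    [[0,0,0],[0,0,-15],0.3],
    [[0,0,0],[0,0,-35],0.3],
    [[0,0,0],[0,0,-55],0.3],
    [[0,0,0],[0,0,-60],0.3],
  ],
)

```text
clock: 8.97
eef_pos: [0.4996, 0.0925, 0.0776]
tool_rot: [0.707, 0.707, 0.002, 0.001]
ft_force: [1.1, -0.0, -0.7]
finger_gap: 0.061
```

Request:
apply_moves(
  rows=[
    [[0,0,0],[20,-1,0],0.3],
    [[0,0,0],[55,-3,0],0.3],
    [[0,0,0],[93,-5,0],0.3],
    [[0,0,0],[131,-7,0],0.3],
    [[0,0,0],[165,-9,0],0.3],
  ],
)

```text
clock: 9.38
eef_pos: [0.4889, 0.2594, 0.0746]
tool_rot: [0.707, 0.707, 0.0, 0.0]
ft_force: [0.7, 0.2, -1.6]
finger_gap: 0.0611
```

Request:
apply_moves(
  rows=[
    [[0,0,0],[28,-1,0],0.3],
    [[0,0,0],[42,-2,5],0.3],
    [[0,0,0],[47,-2,15],0.3],
    [[0,0,0],[47,-2,30],0.3],
    [[0,0,0],[47,-2,42],0.3],
  ],
)

```text
clock: 9.8
eef_pos: [0.4869, 0.3034, 0.0309]
tool_rot: [0.707, 0.707, -0.001, -0.0]
ft_force: [-0.1, -0.7, -1.8]
finger_gap: 0.0608
```

Request:
apply_moves(
  rows=[
    [[0,0,0],[0,0,6],0.3],
    [[0,0,0],[0,0,10],0.3],
    [[0,0,0],[0,0,12],0.3],
    [[0,0,0],[0,0,13],0.3],
    [[0,0,0],[0,0,13],0.3],
  ],
)

```text
clock: 10.22
eef_pos: [0.4876, 0.3042, 0.0198]
tool_rot: [0.707, 0.707, 0.0, 0.0]
ft_force: [0.8, -1.4, -1.2]
finger_gap: 0.0607
```

Request:
apply_moves(
  rows=[
    [[0,0,0],[0,0,1],0.3],
    [[0,0,0],[0,0,1],0.3],
    [[0,0,0],[0,0,1],0.3],
  ],
)

```text
clock: 10.47
eef_pos: [0.4877, 0.3045, 0.0191]
tool_rot: [0.707, 0.707, 0.0, 0.0]
ft_force: [0.5, -0.1, 0.9]
finger_gap: 0.0607
```

Near contact; one more millimetre, watching the force.

Request:
apply_moves(
  rows=[
    [[0,0,0],[0,0,0.5],0.3],
    [[0,0,0],[0,0,1],0.3],
    [[0,0,0],[0,0,1],0.3],
  ],
)

```text
clock: 10.72
eef_pos: [0.4877, 0.3045, 0.019]
tool_rot: [0.707, 0.707, 0.0, 0.0]
ft_force: [-2.9, -3.0, 15.0]
finger_gap: 0.0611
```

Request:
apply_moves(
  rows=[
    [[0,0,0],[0,0,0],0.78],
    [[0,0,0],[0,0,0],0.78],
    [[0,0,0],[0,0,0],0.78],
    [[0,0,0],[0,0,-5],0.78],
    [[0,0,0],[0,0,-15],0.78],
  ],
)

```text
clock: 11.13
eef_pos: [0.4867, 0.3041, 0.0322]
tool_rot: [0.707, 0.707, -0.001, -0.0]
ft_force: [0.2, 0.7, 0.1]
finger_gap: 0.0726
```

Request:
apply_moves(
  rows=[
    [[0,0,0],[0,0,-25],0.78],
    [[0,0,0],[0,0,-55],0.78],
    [[0,0,0],[0,0,-95],0.9],
    [[0,0,0],[0,0,-120],0.9],
    [[0,0,0],[0,0,-120],0.9],
  ],
)

```text
clock: 11.55
eef_pos: [0.4896, 0.3056, 0.159]
tool_rot: [0.707, 0.707, 0.004, 0.001]
ft_force: [0.9, 0.4, 0.6]
finger_gap: 0.0833
```

```bash
python3 - <<'E'
from h import *
a=shot("scene","s4"); print(robot.get_obs()["eef_pos"])
for c in blobs(a,(210,165,260,225),120,30):
    p=cv2.minEnclosingCircle(c)[0]; print(p,cv2.minAreaRect(c)[1],ray("scene",p,.070),proj("scene",[.443,-.001,.074]),proj("scene",[.499,-.094,.074]))
cv2.imwrite("pics/c4.png",cv2.resize(a[100:260,200:430],None,fx=3,fy=3))
E
```

```text
[0.48854963 0.30509664 0.15611699]
(221.0357208251953, 210.14285278320312) (10.60660171508789, 9.899494171142578) [ 0.50105722 -0.09539693  0.07      ] [238.42680232 175.86461587] [220.77058527 208.03825102]
(233.44366455078125, 174.408447265625) (20.385475158691406, 15.124707221984863) [ 0.42710102 -0.00375448  0.07      ] [238.42680232 175.86461587] [220.77058527 208.03825102]
```

View pics/c4.png

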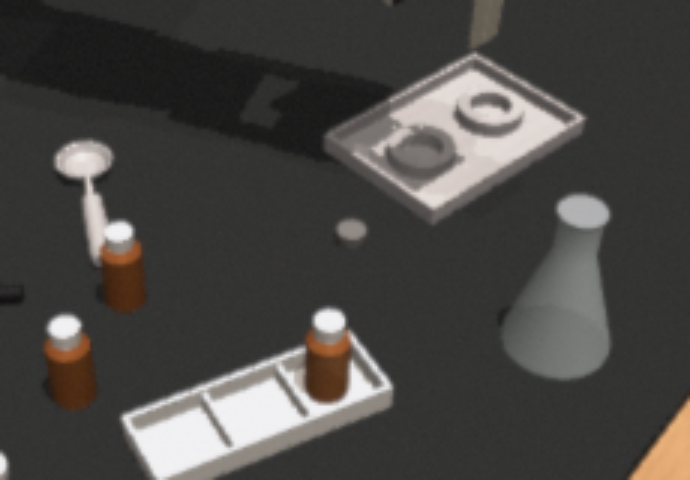

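Both rings lie flat in the tray, and bottle A's cap at about (239,177) in the scene matches its predicted position. Moving over bottle A.

Request:
apply_moves(
  rows=[
    [[0,0,0],[-25,-4,0],0.65],
    [[0,0,0],[-60,-8,0],0.65],
    [[0,0,0],[-98,-14,0],0.65],
    [[0,0,0],[-137,-19,0],0.65],
    [[0,0,0],[-176,-25,0],0.65],
  ],
)

```text
clock: 12.02
eef_pos: [0.4612, 0.1269, 0.1519]
tool_rot: [0.707, 0.707, -0.001, -0.0]
ft_force: [0.6, -0.5, -0.4]
finger_gap: 0.0608
```

Request:
apply_moves(
  rows=[
    [[0,0,0],[-38,-6,0],0.65],
    [[0,0,0],[-76,-11,0],0.65],
    [[0,0,0],[-108,-15,0],0.65],
    [[0,0,0],[-123,-18,0],0.65],
    [[0,0,0],[-128,-18,0],0.65],
  ],
)

```text
clock: 12.43
eef_pos: [0.4433, -0.0015, 0.1521]
tool_rot: [0.708, 0.706, -0.001, -0.001]
ft_force: [0.9, 0.5, 0.0]
finger_gap: 0.0606
```

Request:
apply_moves(
  rows=[
    [[0,0,0],[0,0,15],0.65],
    [[0,0,0],[0,0,35],0.65],
    [[0,0,0],[0,0,45],0.65],
    [[0,0,0],[0,0,50],0.65],
    [[0,0,0],[0,0,50],0.65],
  ],
)

```text
clock: 12.85
eef_pos: [0.4437, 0.0011, 0.1016]
tool_rot: [0.707, 0.707, -0.001, -0.001]
ft_force: [-0.4, -0.6, -0.4]
finger_gap: 0.0603
```

```bash
python3 - <<'E'
from h import *
a=shot("scene","s5"); print(robot.get_obs()["eef_pos"])
cv2.imwrite("pics/c5.png",cv2.resize(a[110:250,180:300],None,fx=4,fy=4))
E
```

```text
[0.44415353 0.00093654 0.1023453 ]
```

View pics/c5.png

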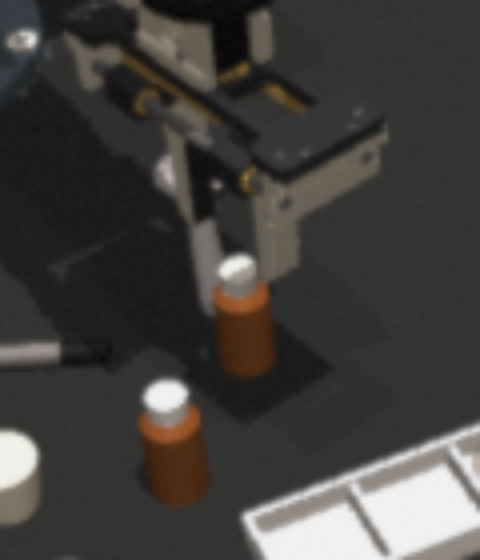

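The bottle is centred between the fingers and the spoon handle is clear. Descending to grip.

Request:
apply_moves(
  rows=[
    [[0,0,0],[0,0,15],0.65],
    [[0,0,0],[0,0,35],0.65],
    [[0,0,0],[0,0,55],0.65],
    [[0,0,0],[0,0,66],0.65],
    [[0,0,0],[0,0,69],0.65],
  ],
)

```text
clock: 13.32
eef_pos: [0.4439, 0.0007, 0.0328]
tool_rot: [0.707, 0.707, -0.0, -0.001]
ft_force: [-0.1, 1.2, -0.3]
finger_gap: 0.0601
```

Request:
apply_moves(
  rows=[
    [[0,0,0],[0,0,0],0],
    [[0,0,0],[0,0,0],0],
    [[0,0,0],[0,0,0],0],
    [[0,0,0],[0,0,0],0],
    [[0,0,0],[0,0,0],0],
  ],
)

```text
clock: 13.73
eef_pos: [0.4447, 0.0004, 0.0343]
tool_rot: [0.707, 0.707, 0.0, 0.0]
ft_force: [-0.6, 0.6, 5.5]
finger_gap: 0.0334
```

Request:
apply_moves(
  rows=[
    [[0,0,0],[0,0,0],0],
    [[0,0,0],[0,0,0],0],
    [[0,0,0],[0,0,0],0],
  ],
)

```text
clock: 13.98
eef_pos: [0.4447, 0.0004, 0.0343]
tool_rot: [0.707, 0.707, 0.0, 0.0]
ft_force: [-1.2, 0.5, 7.2]
finger_gap: 0.0331
```

Request:
apply_moves(
  rows=[
    [[0,0,0],[0,0,-5],0],
    [[0,0,0],[0,0,-15],0],
    [[0,0,0],[0,0,-35],0],
    [[0,0,0],[0,0,-55],0],
    [[0,0,0],[0,0,-60],0],
  ],
)

```text
clock: 14.4
eef_pos: [0.4455, 0.0003, 0.0965]
tool_rot: [0.707, 0.707, 0.001, 0.002]
ft_force: [0.3, 0.6, 0.5]
finger_gap: 0.0339
```

Request:
apply_moves(
  rows=[
    [[0,0,0],[-1,15,0],0],
    [[0,0,0],[-3,48,0],0],
    [[0,0,0],[-5,84,0],0],
    [[0,0,0],[-7,118,0],0],
    [[0,0,0],[-9,148,0],0],
  ],
)

```text
clock: 14.82
eef_pos: [0.5941, -0.0087, 0.0936]
tool_rot: [0.707, 0.707, 0.0, 0.0]
ft_force: [0.0, 0.0, -0.5]
finger_gap: 0.0335
```

Request:
apply_moves(
  rows=[
    [[0,0,0],[-1,15,0],0],
    [[0,0,0],[-1,20,0],0],
    [[0,0,0],[-1,20,8],0],
    [[0,0,0],[-1,20,22],0],
    [[0,0,0],[-1,20,30],0],
  ],
)

```text
clock: 15.23
eef_pos: [0.6104, -0.0094, 0.0619]
tool_rot: [0.707, 0.707, -0.001, -0.001]
ft_force: [0.3, -0.0, -0.4]
finger_gap: 0.0333
```

```bash
python3 - <<'E'
from h import *
a=shot("scene","s6"); b=shot("top","t6"); print(robot.get_obs()["eef_pos"])
A=cv2.resize(a[120:280,200:360],(400,400),interpolation=cv2.INTER_CUBIC); B=cv2.resize(b[160:300,240:380],(400,400),interpolation=cv2.INTER_CUBIC)
cv2.imwrite("pics/c6.png",np.hstack([A,B]))
E
```

```text
[ 0.61032376 -0.00940133  0.06190679]
```

View pics/c6.png

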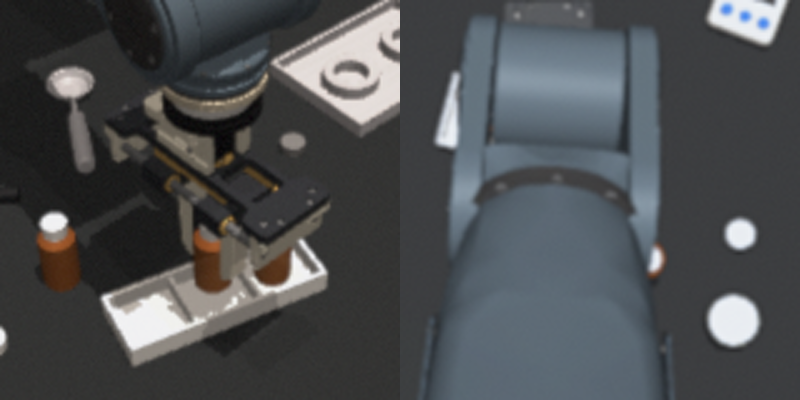

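The scene half shows the bottle over the middle bay, with clearance to the dividers and the rack bottle. Lowering until it touches.

Request:
apply_moves(
  rows=[
    [[0,0,0],[0,0,8],0],
    [[0,0,0],[0,0,15],0],
    [[0,0,0],[0,0,20],0],
    [[0,0,0],[0,0,23],0],
    [[0,0,0],[0,0,24],0],
  ],
)

```text
clock: 15.75
eef_pos: [0.6121, -0.0096, 0.039]
tool_rot: [0.707, 0.707, -0.0, -0.0]
ft_force: [0.1, -0.1, 0.3]
finger_gap: 0.0334
```

Request:
apply_moves(
  rows=[
    [[0,0,0],[0,0,1],0],
    [[0,0,0],[0,0,1],0],
    [[0,0,0],[0,0,2],0],
    [[0,0,0],[0,0,2],0],
  ],
)

```text
clock: 16.08
eef_pos: [0.6126, -0.0096, 0.0384]
tool_rot: [0.707, 0.707, 0.0, 0.0]
ft_force: [-0.5, -0.1, 4.4]
finger_gap: 0.0332
```

Request:
apply_moves(
  rows=[
    [[0,0,0],[0,0,0.5],0],
    [[0,0,0],[0,0,1],0],
    [[0,0,0],[0,0,1],0],
  ],
)

```text
clock: 16.33
eef_pos: [0.6126, -0.0096, 0.0383]
tool_rot: [0.707, 0.707, 0.0, 0.0]
ft_force: [-5.4, 0.8, 15.0]
finger_gap: 0.033
```

Request:
apply_moves(
  rows=[
    [[0,0,0],[0,0,0],0.6],
    [[0,0,0],[0,0,0],0.6],
    [[0,0,0],[0,0,0],0.6],
    [[0,0,0],[0,0,-6],0.6],
    [[0,0,0],[0,0,-20],0.6],
  ],
)

```text
clock: 16.75
eef_pos: [0.6113, -0.0095, 0.0558]
tool_rot: [0.707, 0.707, -0.001, -0.001]
ft_force: [-0.1, 0.6, -1.0]
finger_gap: 0.0553
```

Request:
apply_moves(
  rows=[
    [[0,0,0],[0,0,-35],0.6],
    [[0,0,0],[0,0,-68],0.6],
    [[0,0,0],[-15,-20,-70],0.6],
    [[0,0,0],[-36,-48,-70],0.65],
    [[0,0,0],[-58,-77,-70],0.65],
  ],
)

```text
clock: 17.17
eef_pos: [0.535, -0.0678, 0.1283]
tool_rot: [0.707, 0.708, 0.001, 0.001]
ft_force: [-0.4, -0.8, 0.7]
finger_gap: 0.06
```

Request:
apply_moves(
  rows=[
    [[0,0,0],[-20,-26,0],0.65],
    [[0,0,0],[-27,-36,0],0.65],
    [[0,0,0],[-27,-36,15],0.65],
    [[0,0,0],[-27,-36,25],0.65],
    [[0,0,0],[-27,-36,25],0.65],
  ],
)

```text
clock: 17.58
eef_pos: [0.499, -0.0943, 0.1006]
tool_rot: [0.707, 0.707, -0.0, -0.001]
ft_force: [-0.2, 0.4, -0.5]
finger_gap: 0.0603
```

```bash
python3 - <<'E'
from h import *
a=shot("scene","s7"); print(robot.get_obs()["eef_pos"])
cv2.imwrite("pics/c7.png",cv2.resize(a[120:280,170:350],None,fx=3,fy=3))
E
```

```text
[ 0.4994162  -0.09422615  0.10128429]
```

View pics/c7.png

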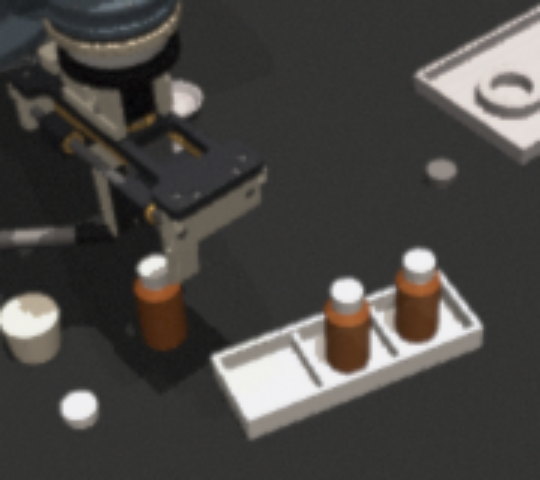

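Bottle A stands in the middle bay and the gripper straddles bottle B. Next: descend, grip and lift.

Request:
apply_moves(
  rows=[
    [[0,0,0],[0,0,15],0.65],
    [[0,0,0],[0,0,35],0.65],
    [[0,0,0],[0,0,55],0.65],
    [[0,0,0],[0,0,65],0.65],
    [[0,0,0],[0,0,68],0.65],
  ],
)

```text
clock: 18.05
eef_pos: [0.4991, -0.0941, 0.0325]
tool_rot: [0.707, 0.707, -0.001, -0.001]
ft_force: [0.1, -0.3, 0.3]
finger_gap: 0.0608
```

Request:
apply_moves(
  rows=[
    [[0,0,0],[0,0,0],0],
    [[0,0,0],[0,0,0],0],
    [[0,0,0],[0,0,0],0],
    [[0,0,0],[0,0,0],0],
    [[0,0,0],[0,0,0],0],
  ],
)

```text
clock: 18.47
eef_pos: [0.4997, -0.0947, 0.0343]
tool_rot: [0.707, 0.707, 0.0, 0.0]
ft_force: [-1.3, 1.1, 5.3]
finger_gap: 0.0336
```

Request:
apply_moves(
  rows=[
    [[0,0,0],[0,0,0],0],
    [[0,0,0],[0,0,0],0],
    [[0,0,0],[0,0,0],0],
  ],
)

```text
clock: 18.72
eef_pos: [0.4997, -0.0947, 0.0343]
tool_rot: [0.707, 0.707, 0.0, 0.0]
ft_force: [-1.6, 1.4, 6.2]
finger_gap: 0.0331
```

Request:
apply_moves(
  rows=[
    [[0,0,0],[0,0,-5],0],
    [[0,0,0],[0,0,-15],0],
    [[0,0,0],[0,0,-35],0],
    [[0,0,0],[0,0,-55],0],
    [[0,0,0],[0,0,-60],0],
  ],
)

```text
clock: 19.13
eef_pos: [0.5006, -0.0949, 0.0968]
tool_rot: [0.707, 0.707, 0.001, 0.002]
ft_force: [0.4, 0.6, -1.0]
finger_gap: 0.0332
```

Request:
apply_moves(
  rows=[
    [[0,0,0],[4,15,0],0],
    [[0,0,0],[12,45,0],0],
    [[0,0,0],[20,77,0],0],
    [[0,0,0],[24,92,0],0],
    [[0,0,0],[25,96,0],0],
  ],
)

```text
clock: 19.55
eef_pos: [0.5973, -0.0689, 0.0935]
tool_rot: [0.707, 0.707, 0.0, 0.0]
ft_force: [0.1, -0.6, -0.6]
finger_gap: 0.0338
```

Request:
apply_moves(
  rows=[
    [[0,0,0],[0,0,5],0],
    [[0,0,0],[0,0,15],0],
    [[0,0,0],[0,0,25],0],
    [[0,0,0],[0,0,30],0],
    [[0,0,0],[0,0,30],0],
  ],
)

```text
clock: 19.97
eef_pos: [0.5938, -0.0697, 0.0618]
tool_rot: [0.707, 0.707, -0.001, -0.001]
ft_force: [0.2, -0.3, -0.3]
finger_gap: 0.0333
```

```bash
python3 - <<'E'
from h import *
a=shot("scene","s8"); print(robot.get_obs()["eef_pos"])
cv2.imwrite("pics/c8.png",cv2.resize(a[150:280,200:350],None,fx=3.5,fy=3.5))
E
```

```text
[ 0.59439169 -0.0697356   0.06272982]
```

View pics/c8.png

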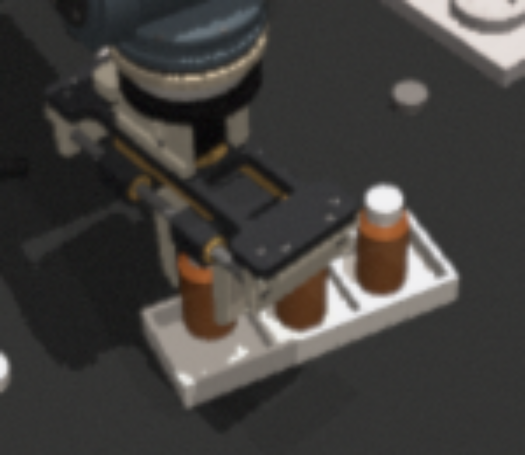

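Bottle B is over the end bay. Lowering it.

Request:
apply_moves(
  rows=[
    [[0,0,0],[0,0,8],0],
    [[0,0,0],[0,0,15],0],
    [[0,0,0],[0,0,20],0],
    [[0,0,0],[0,0,23],0],
    [[0,0,0],[0,0,24],0],
  ],
)

```text
clock: 20.43
eef_pos: [0.595, -0.0695, 0.0389]
tool_rot: [0.707, 0.707, -0.0, -0.0]
ft_force: [0.3, -0.4, -1.1]
finger_gap: 0.0333
```

Request:
apply_moves(
  rows=[
    [[0,0,0],[0,0,1],0],
    [[0,0,0],[0,0,1],0],
    [[0,0,0],[0,0,2],0],
    [[0,0,0],[0,0,2],0],
    [[0,0,0],[0,0,2],0],
  ],
)

```text
clock: 20.85
eef_pos: [0.5955, -0.0696, 0.0384]
tool_rot: [0.707, 0.707, 0.0, 0.0]
ft_force: [-2.1, 0.6, 5.3]
finger_gap: 0.0333
```

Request:
apply_moves(
  rows=[
    [[0,0,0],[0,0,0],0.6],
    [[0,0,0],[0,0,0],0.6],
    [[0,0,0],[0,0,0],0.6],
    [[0,0,0],[0,0,-6],0.6],
    [[0,0,0],[0,0,-20],0.6],
  ],
)

```text
clock: 21.27
eef_pos: [0.5944, -0.0694, 0.0567]
tool_rot: [0.707, 0.707, -0.001, -0.001]
ft_force: [0.5, -0.3, 0.5]
finger_gap: 0.0552
```

Request:
apply_moves(
  rows=[
    [[0,0,0],[0,0,-35],0.6],
    [[0,0,0],[0,0,-68],0.6],
    [[0,0,0],[-11,-17,-70],0.6],
    [[0,0,0],[-31,-47,-70],0.7],
    [[0,0,0],[-52,-79,-70],0.7],
  ],
)

```text
clock: 21.68
eef_pos: [0.516, -0.1217, 0.1286]
tool_rot: [0.707, 0.708, 0.0, 0.001]
ft_force: [-0.5, -0.9, -0.3]
finger_gap: 0.0632
```

Request:
apply_moves(
  rows=[
    [[0,0,0],[-20,-30,0],0.7],
    [[0,0,0],[-37,-56,0],0.7],
    [[0,0,0],[-49,-74,0],0.7],
    [[0,0,0],[-49,-74,30],0.7],
    [[0,0,0],[-49,-74,50],0.7],
  ],
)

```text
clock: 22.1
eef_pos: [0.4419, -0.1715, 0.0777]
tool_rot: [0.708, 0.706, 0.0, 0.001]
ft_force: [0.7, -0.4, -0.5]
finger_gap: 0.0649
```

```bash
python3 - <<'E'
from h import *
a=shot("scene","s9"); print(robot.get_obs()["eef_pos"])
cv2.imwrite("pics/c9.png",cv2.resize(a[140:280,130:350],None,fx=3.5,fy=3.5))
E
```

```text
[ 0.44039392 -0.17033549  0.07435699]
```

View pics/c9.png

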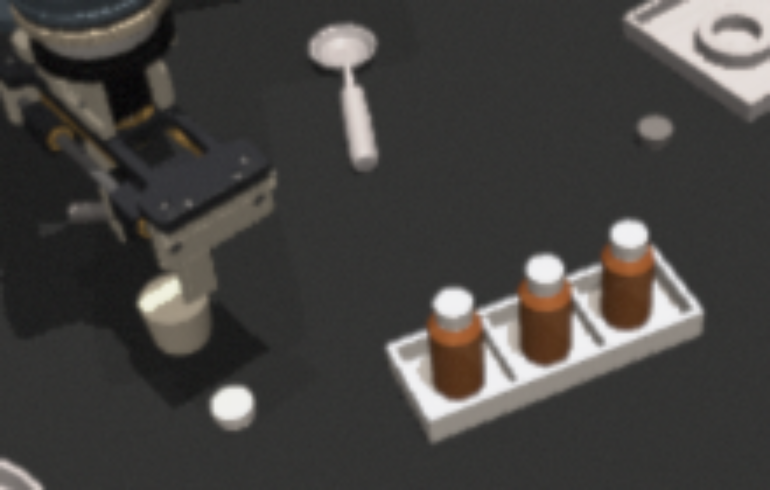

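All three bottles stand in their bays and the gripper is above the stopper.

Request:
apply_moves(
  rows=[
    [[0,0,0],[0,0,5],0.7],
    [[0,0,0],[0,0,22],0.7],
    [[0,0,0],[0,0,42],0.7],
    [[0,0,0],[0,0,53],0.7],
    [[0,0,0],[0,0,56],0.7],
  ],
)

```text
clock: 22.57
eef_pos: [0.4422, -0.1703, 0.0209]
tool_rot: [0.707, 0.707, -0.0, -0.001]
ft_force: [-0.2, -0.3, -0.4]
finger_gap: 0.0652
```

Request:
apply_moves(
  rows=[
    [[0,0,0],[0,0,0],0.1],
    [[0,0,0],[0,0,0],0.1],
    [[0,0,0],[0,0,0],0.1],
    [[0,0,0],[0,0,0],0.1],
    [[0,0,0],[0,0,0],0.1],
  ],
)

```text
clock: 22.98
eef_pos: [0.4428, -0.1708, 0.0224]
tool_rot: [0.707, 0.707, 0.0, 0.001]
ft_force: [-0.4, 0.2, 6.5]
finger_gap: 0.0417
```

Request:
apply_moves(
  rows=[
    [[0,0,0],[0,0,0],0.1],
    [[0,0,0],[0,0,0],0.1],
    [[0,0,0],[0,0,0],0.1],
  ],
)

```text
clock: 23.23
eef_pos: [0.4428, -0.1708, 0.0224]
tool_rot: [0.707, 0.707, 0.0, 0.001]
ft_force: [-1.1, 0.9, 6.5]
finger_gap: 0.0419
```

Request:
apply_moves(
  rows=[
    [[0,0,0],[0,0,-4],0.1],
    [[0,0,0],[0,0,-12],0.1],
    [[0,0,0],[0,0,-25],0.1],
    [[0,0,0],[0,0,-45],0.1],
    [[0,0,0],[0,0,-50],0.1],
  ],
)

```text
clock: 23.65
eef_pos: [0.4433, -0.171, 0.0742]
tool_rot: [0.707, 0.707, 0.0, 0.001]
ft_force: [0.2, -0.0, 0.0]
finger_gap: 0.0418
```

```bash
python3 - <<'E'
from h import *
a=shot("scene","s10"); print(robot.get_obs()["eef_pos"])
cv2.imwrite("pics/c10.png",cv2.resize(a[140:280,130:270],None,fx=4,fy=4))
E
```

```text
[ 0.44340095 -0.17113804  0.07396574]
```

View pics/c10.png

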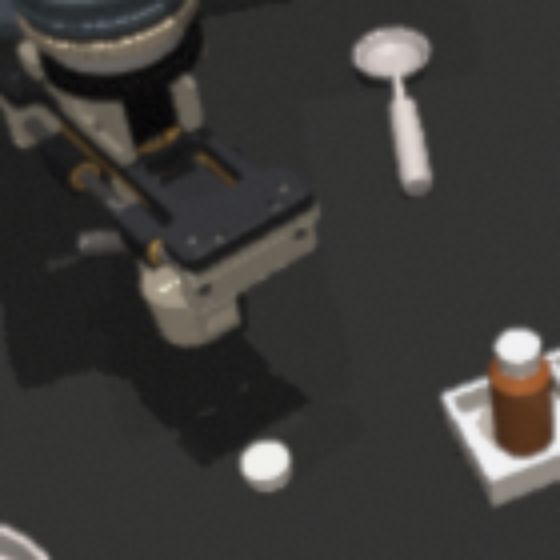

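The stopper is held upright. Carrying it to the dish.

Request:
apply_moves(
  rows=[
    [[0,0,0],[-18,5,0],0.1],
    [[0,0,0],[-50,14,0],0.1],
    [[0,0,0],[-86,24,0],0.1],
    [[0,0,0],[-122,35,0],0.1],
    [[0,0,0],[-156,44,0],0.1],
  ],
)

```text
clock: 24.12
eef_pos: [0.4865, -0.3284, 0.0711]
tool_rot: [0.707, 0.707, -0.0, -0.0]
ft_force: [-0.1, -0.7, -0.7]
finger_gap: 0.0413
```

Request:
apply_moves(
  rows=[
    [[0,0,0],[-30,9,0],0.1],
    [[0,0,0],[-44,13,0],0.1],
    [[0,0,0],[-49,14,5],0.1],
    [[0,0,0],[-49,14,15],0.1],
    [[0,0,0],[-49,14,25],0.1],
  ],
)

```text
clock: 24.53
eef_pos: [0.4997, -0.3745, 0.0451]
tool_rot: [0.707, 0.707, -0.0, -0.001]
ft_force: [0.4, -0.1, -0.2]
finger_gap: 0.0422
```

Request:
apply_moves(
  rows=[
    [[0,0,0],[0,0,8],0.1],
    [[0,0,0],[0,0,14],0.1],
    [[0,0,0],[0,0,17],0.1],
    [[0,0,0],[0,0,19],0.1],
    [[0,0,0],[0,0,19],0.1],
  ],
)

```text
clock: 24.95
eef_pos: [0.5003, -0.3753, 0.0274]
tool_rot: [0.707, 0.707, -0.0, -0.0]
ft_force: [0.1, -0.3, -0.3]
finger_gap: 0.0415
```

Request:
apply_moves(
  rows=[
    [[0,0,0],[0,0,1],0.1],
    [[0,0,0],[0,0,1],0.1],
    [[0,0,0],[0,0,2],0.1],
    [[0,0,0],[0,0,2],0.1],
    [[0,0,0],[0,0,2],0.1],
  ],
)

```text
clock: 25.37
eef_pos: [0.5005, -0.3758, 0.0265]
tool_rot: [0.707, 0.707, 0.0, 0.0]
ft_force: [-0.9, 2.0, 6.1]
finger_gap: 0.0416
```

Contact made. Releasing and retreating upwards.

Request:
apply_moves(
  rows=[
    [[0,0,0],[0,0,0],0.65],
    [[0,0,0],[0,0,0],0.65],
    [[0,0,0],[0,0,0],0.65],
    [[0,0,0],[0,0,-6],0.65],
    [[0,0,0],[0,0,-20],0.65],
  ],
)

```text
clock: 25.78
eef_pos: [0.4996, -0.375, 0.0448]
tool_rot: [0.707, 0.707, -0.0, -0.001]
ft_force: [0.5, -0.2, 0.3]
finger_gap: 0.0599
```

Request:
apply_moves(
  rows=[
    [[0,0,0],[0,0,-35],0.65],
    [[0,0,0],[0,0,-70],0.65],
    [[0,0,0],[0,0,-105],0.65],
    [[0,0,0],[0,-35,-115],0.65],
    [[0,0,0],[0,-70,-115],0.65],
  ],
)

```text
clock: 26.2
eef_pos: [0.4314, -0.3765, 0.1652]
tool_rot: [0.706, 0.708, -0.0, 0.004]
ft_force: [-1.1, -0.2, -1.3]
finger_gap: 0.0604
```

Request:
apply_moves(
  rows=[
    [[0,0,0],[0,-30,0],0.65],
    [[0,0,0],[0,-50,0],0.65],
    [[0,0,0],[0,-60,0],0.65],
    [[0,0,0],[0,-60,0],0.65],
    [[0,0,0],[0,-60,0],0.65],
  ],
)

```text
clock: 26.62
eef_pos: [0.3709, -0.376, 0.1615]
tool_rot: [0.707, 0.707, 0.0, 0.001]
ft_force: [-0.5, -0.5, -0.2]
finger_gap: 0.0604
```

```bash
python3 - <<'E'
from h import *
a=shot("scene","s11"); b=shot("top","t11"); o=robot.get_obs(); print(o["eef_pos"],o["ft_force"])
A=cv2.resize(a[100:400,50:420],(400,324)); B=cv2.resize(b[140:320,100:480],(760,360))
cv2.imwrite("pics/c11.png",cv2.resize(a[100:345,55:430],(750,490),interpolation=cv2.INTER_CUBIC)); cv2.imwrite("pics/c12.png",B)
E
```

```text
[ 0.37142695 -0.37578179  0.16092228] [-0.53762072  0.36542404  0.55782004]
```

View pics/c11.png

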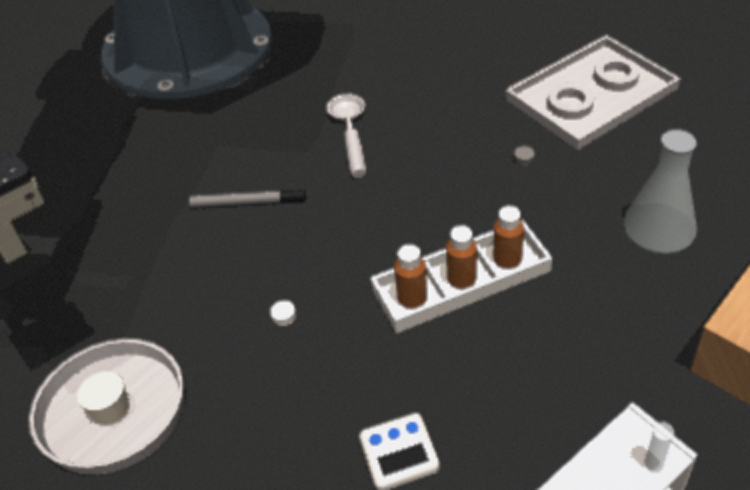

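View pics/c12.png

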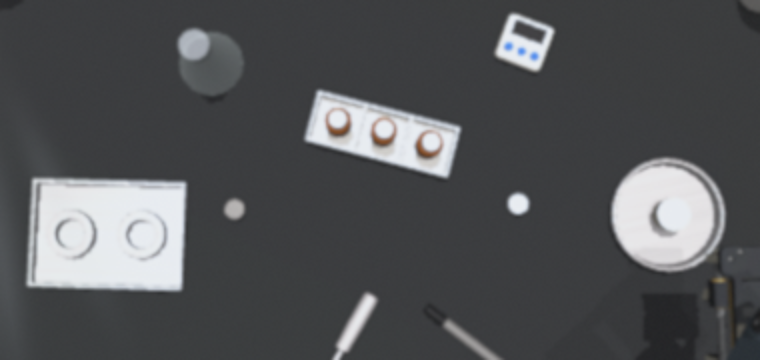

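Everything is in place: both rings lie flat in the tray, there is one upright bottle in each bay, and the stopper stands in the dish. The flask hasn't moved and the arm is clear, so I'm signing off.

```bash
python3 -c "
from station import robot
print(robot.sign_off())"
```

```text
the job is handed in; nothing more can be done
None
```

The bench is cleared and the job is handed in, after about 27 s of robot time. I worked in the order asked: both rings into the tray, the two bottles into the free rack bays, then the stopper into the dish. Each piece was lowered until the wrist force showed contact, 5–15 N at the readings, before I opened the jaws.

- **Final pictures:** both cameras show the rings flat and apart in the tray, and one upright bottle in each of the three bays. The stopper stands narrow end down near the dish centre. The flask and rack bottle look unmoved, and the arm is clear of everything.
- **Checks that disagreed:** the two cameras differed by 2–4 mm on the ring positions. The measured tool position also swung 2–3 mm just after fast moves. Neither affected a grasp or a placement.
- **Failed checks:** none.

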